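# Sort bag clips by pulling their test cards

### The arm

A 6-joint arm with a two-finger parallel gripper is mounted at the origin on the work surface. World frame = base frame: x ahead of the robot, y to its left, z up, the work surface at z = 0. Lengths are in mm, angles in rad, forces in N, time in s.
With the tool pointing down it reaches from about 350 to 975 mm from the base axis. Payload 7.1 kg.
Tool frame: the origin (TCP) lies between the finger pads; the fingertips stand 8 mm ahead of it and the grasp point (between the pads) lies 11 mm behind it; x points along the fingers, y is the direction in which the jaws open and shut, and the axes are right-handed (so a half turn about x gives the same grasp; the last joint's range is limited). The gripper opens to 88 mm and grips with 3 to 60 N. Pads are 20 mm wide; open, the fingers measure 115 mm over their backs; the gripper's body (75 mm by 178 mm) begins 61 mm behind the grasp point.
Start: joints at [-1.131, 0.423, 1.63, -0, 1.089, -0.019], TCP at [276.809, -560.34, 230.675] pointing down, gripper open.
Joint ranges: [-3, 3], [-0.9, 2.11], [0.09, 2.58], [-1.31, 4.45], [0.11, 2.69], [-2.54, 2.54]. Speed limits (rad/s): [2.39, 2.39, 3.01, 3.14, 3.14, 3.14].

### API

Orientations are given as a rotation vector (axis times angle).
In Python, from workcell import ctrl gives the robot as it stands.
- The arm moves only by the tool apply_moves, never from a script. Its argument "increments" is a list of rows, each an object with "gripper": the opening in per cent of the stroke, from 0 (shut) to 100 (fully open); "delta_pos": the shift along the tool's x, y, z in cm, a list of three; "dr": the turn, a rotation vector about the tool's x, y, z in rad, a list of three. In form: [{"gripper": gripper, "delta_pos": [dx, dy, dz], "dr": [ax, ay, az]}, ...]. A call has exactly 5 rows; each row shifts and turns the commanded pose from where the row before left it, along the tool's axes as they then stand; what a row does not reach is not made up. A row lasts 1/12 s, in which the tool goes at most 41.7 mm and 7.16 degrees, less where a joint would pass 70% of its speed; a pose out of reach is approached as far as the arm can. A call with a gripper value outside its range is refused whole. The fingers move at their own pace and stop on an object; the grip force is fixed at half the most. Time passes only in rows, so rows that do not move let the fingers close, or fill a call up. It gives the time, the measured TCP pose, the force and the opening at its end, in the units of the state.
- ctrl.get_obs(): the state, without advancing time (a new reading comes with each control period).
- ctrl.get_image(name): name is "scene" or "top" or "wrist"; returns a dict with "img" (480x640x3 uint8, red, green, blue), "range_z" (480x640 float32, mm along the optical axis (not along the pixel's ray), 0 where there is no reading), "mtx" (3x3 intrinsics, pixels), "k1" (the pictures are not rectified: a ray, as slopes to the right and down, at radius r is drawn at 1 + k1 r^2 times it, then the intrinsics apply), "rvec" (rotation vector, rad) and "tvec" (3), from world to camera coordinates, as OpenCV has them. Camera axes: x right, y down, z forward; pixel columns grow to the right and rows downward; lengths in mm; the calibration is good to about 2 mm. A picture is of the moment at which its call begins.
- ctrl.close_job(): hands the job in, once; it reports no verdict.
The state is a dict: "t": time; "qpos": joint angles; "qvel": joint speeds; "joint_torque": joint torques, N m; "ee_pos": TCP position; "orientation": TCP orientation; "ft_force": force on the tool from outside, world axes, zero at the start; "moment": the same for the moment, N m; "width": finger opening in mm.
Only numpy, scipy, OpenCV 4.12 (cv2) and the standard library are available. Lean on these libraries where they do the work, as an engineer would, in place of code of your own. Each camera call takes 0.05 s, during which the arm holds its last target. There are 200 camera calls.

### The job

The three bag clips in the check stand look alike, but their springs do not grip alike: feel it by drawing the test card of each one about a centimetre out of its clip, with a gentle pull and without yanking it against its inner stop. When all three cards have been drawn, put the weakest clip into the round scrap dish, stand the firmest clip upright inside the white tray, setting both down gently, and leave the middling clip standing in its bay; leave everything else alone.

Things in the scene. Friction and masses are not known exactly. Their poses are not given: they have to be found in the camera images.
- stand: Fixed blue-painted check stand: base plate 96 (x) x 290 mm (y), 6 mm thick, with three bays at y = -100, 0, +100 mm. Origin on the table under the plate's centre; x points away from the robot, cards stick out to -x. In each bay a clip stands loose on the plate between side guides 30 mm apart, 17 mm above the table.
- posts: The stand's stop posts (same origin and axes as the stand): two in front of each clip, 47 mm above the table, from x = -37 to -29 mm, with a 13 mm slot between them for the card. When its card is pulled, a clip slides 2 to 6 mm loosely forward, then the posts hold it (clip's centre then at x = -4 mm) and the card begins to slide.
- bay_left (a point): Fixed point of the stand: centre of the left bay, where the centre of its clip starts (within 2 mm), 36 mm above the table. Clip: white, spring-loaded, standing on edge: 57 mm long (25 mm to its front, 32 to its back), 24 mm wide (stand's y), 60 mm tall, 0.1 kg; take it from above across the 24 mm. The three clips look alike; any may be in any bay.
- tab_left (a point): Fixed point of the stand: where the grip tab of the left bay's grey card starts (centre, 40 mm above the table, +-4 mm along x). Tab 14 (x) x 10 (y) x 36 mm tall. The card slides out along -x, stays where left, meets a hard inner stop 20 mm out and never leaves the clip; starts 0 to 4 mm out. Steady sliding pull: 2 to 3 N in one clip, 5 to 7 in another, 10 to 12 in the third.
- bay_middle (a point): Fixed point of the stand: centre of the middle bay, where the centre of its clip starts (within 2 mm), 36 mm above the table. Clip: white, spring-loaded, standing on edge: 57 mm long (25 mm to its front, 32 to its back), 24 mm wide (stand's y), 60 mm tall, 0.1 kg; take it from above across the 24 mm. The three clips look alike; any may be in any bay.
- tab_middle (a point): Fixed point of the stand: where the grip tab of the middle bay's grey card starts (centre, 40 mm above the table, +-4 mm along x). Tab 14 (x) x 10 (y) x 36 mm tall. The card slides out along -x, stays where left, meets a hard inner stop 20 mm out and never leaves the clip; starts 0 to 4 mm out. Steady sliding pull: 2 to 3 N in one clip, 5 to 7 in another, 10 to 12 in the third.
- bay_right (a point): Fixed point of the stand: centre of the right bay, where the centre of its clip starts (within 2 mm), 36 mm above the table. Clip: white, spring-loaded, standing on edge: 57 mm long (25 mm to its front, 32 to its back), 24 mm wide (stand's y), 60 mm tall, 0.1 kg; take it from above across the 24 mm. The three clips look alike; any may be in any bay.
- tab_right (a point): Fixed point of the stand: where the grip tab of the right bay's grey card starts (centre, 40 mm above the table, +-4 mm along x). Tab 14 (x) x 10 (y) x 36 mm tall. The card slides out along -x, stays where left, meets a hard inner stop 20 mm out and never leaves the clip; starts 0 to 4 mm out. Steady sliding pull: 2 to 3 N in one clip, 5 to 7 in another, 10 to 12 in the third.
- dish: Fixed round open steel dish for scrap, 176 mm across the rim, inside floor about 148 mm across and 4 mm above the table, rim 45 mm high. Origin under its centre, on the table. It stands to the left or right of the stand.
- tray: Fixed rectangular open white tray, 200 mm (its x) by 140 mm (its y), walls 4 mm thick and 26 mm high, inside floor 4 mm above the table. Origin under its centre, on the table. It stands on the other side of the stand from the dish.
- jar_near: Bystander, to be left alone: small closed jar, 48 mm across, 55 mm high; origin at the centre of its underside.
- marker: Bystander, to be left alone: black marker pen, 110 mm long, lying; origin at its axis.
- carton_l: Bystander, to be left alone: carton 55 x 85 x 60 mm; origin at the centre of its underside.
- can_r: Bystander, to be left alone: food can, 66 mm across, 80 mm high; origin at the centre of its underside.
- carton_far: Bystander, to be left alone: carton 50 x 110 x 70 mm; origin at the centre of its underside.
- jar_far: Bystander, to be left alone: closed jar, 56 mm across, 65 mm high; origin at the centre of its underside.
- carton_r: Bystander, to be left alone: carton 50 x 75 x 50 mm; origin at the centre of its underside.
Not all that is in view belongs to the job. Of the things that look like the tray, the larger one is meant.

How it is judged (in metres and radians):
On the way:
1. all three test cards have been drawn out: each is more than 7.5 mm out of its clip, with all three clips still in the stand (x of card_mid_tab in the frame of clip_mid_centre below -0.0625 m and x of card_firm_tab in the frame of clip_firm_centre below -0.0625 m and x of card_weak_tab in the frame of clip_weak_centre below -0.0625 m and distance of each of clip_mid, clip_firm, clip_weak from where it was at the start of the episode below 0.015 m), for 0.2 s.
At the end, for the whole second after the job is handed in: Weakest clip in the round dish (centre within 70 mm of its axis, below 52 mm); firmest stands on the tray's floor (centre within 75 mm in x, 60 mm in y of the tray's, below 42 mm, upright to 0.2 rad); the third in its bay (moved under 15 mm, upright to 0.15 rad); all released, at rest (horizontal distance between clip_weak_centre and dish below 0.07 m and height (world z) of clip_weak_centre below 0.052 m and x of clip_firm_centre in the frame of tray between -0.075 and 0.075 m and y of clip_firm_centre in the frame of tray between -0.06 and 0.06 m and angle between clip_firm_centre's own z axis and vertical below 0.2 rad and height (world z) of clip_firm_centre below 0.042 m and distance of clip_mid from where it was at the start of the episode below 0.015 m and angle between clip_mid's own z axis and vertical below 0.15 rad and contact force between clip_mid and the fingers below 0.1 N and linear speed of each of clip_mid, clip_firm, clip_weak below 0.02 m/s); the robot touches nothing.
It fails at once if a card is pulled too hard: while the fingers hold it, its clip bears on the stop posts with more than 22 N (as when the card is yanked against its inner stop) ((contact force between clip_mid and posts above 22 N and contact force between card_mid and the fingers above 1 N) or (contact force between clip_firm and posts above 22 N and contact force between card_firm and the fingers above 1 N) or (contact force between clip_weak and posts above 22 N and contact force between card_weak and the fingers above 1 N)).
It fails at once if a clip is thrown or dropped into the dish or tray from more than a few centimetres (an impact of more than 120 N) (contact force between any of clip_mid, clip_firm, clip_weak and dish above 120 N or contact force between any of clip_mid, clip_firm, clip_weak and tray above 120 N).
It fails at once if a bystander is moved by more than 25 mm (distance of any of jar_near, marker, carton_l, can_r, carton_far, jar_far, carton_r from where it was at the start of the episode above 0.025 m).
It also fails if it takes over 72 s, if anything falls off the work surface, if the arm or the gripper's body presses on something with over 40 N, if the wrist force passes 120 N, or if a joint passes its speed limit or range.

## Working session

There is one attempt and no reset: what is moved stays moved. The work goes in short steps, Python scripts to look and compute and a tool call to move; the robot and the scene stay as the last step left them, time stands still between calls to the robot, and variables do not carry over. Pictures are saved under pics/ and viewed, about 8 in all and at most 12, crops included, and the job is handed in when it is done.

Besides the shell and the picture viewer there is one more tool, called after "Request:" in YAML: its name, and indented under it one key for each argument. apply_moves: Moves the arm, as the interface text tells. Its arguments: {"type":"object","properties":{"increments":{"type":"array","items":{"type":"object","properties":{"gripper":{"type":"number"},"delta_pos":{"type":"array","items":{"type":"number"}},"dr":{"type":"array","items":{"type":"number"}}}}}},"required":["increments"]}

```bash
mkdir -p pics
cat > h.py <<'E'
import numpy as np, cv2
from workcell import ctrl
def cam(n): return ctrl.get_image(n)
def save(d,f): cv2.imwrite('pics/'+f,cv2.cvtColor(d['img'],cv2.COLOR_RGB2BGR))
def RT(d): return cv2.Rodrigues(np.array(d['rvec'],float))[0],np.array(d['tvec'],float).ravel()
def slopes(d,uv):
    uv=np.atleast_2d(np.array(uv,float)); K=np.array(d['mtx'])
    p=np.c_[(uv[:,0]-K[0,2])/K[0,0],(uv[:,1]-K[1,2])/K[1,1]]; q=p.copy()
    for _ in range(20): q=p/(1+d['k1']*(q**2).sum(1,keepdims=True))
    return np.c_[q,np.ones(len(q))]
def plane(d,uv,z):
    R,t=RT(d); c=-R.T@t; r=slopes(d,uv)@R
    return c+r*((z-c[2])/r[:,2])[:,None]
def cloud(d):
    v,u=np.mgrid[0:480,0:640]; R,t=RT(d)
    s=slopes(d,np.c_[u.ravel(),v.ravel()])*d['range_z'].reshape(-1,1)
    return ((s-t)@R).reshape(480,640,3)
def proj(d,P):
    R,t=RT(d); c=np.atleast_2d(P)@R.T+t; s=c[:,:2]/c[:,2:]; s=s*(1+d['k1']*(s**2).sum(1,keepdims=True))
    K=np.array(d['mtx']); return np.c_[s[:,0]*K[0,0]+K[0,2],s[:,1]*K[1,1]+K[1,2]]
E
python3 - <<'E'
from h import *
for n in ('top','scene'):
    d=cam(n); save(d,n+'0.png'); R,t=RT(d); print(n,-R.T@t,d['mtx'][0],d['k1'])
    np.save(n+'0.npy',d,allow_pickle=True)
o=ctrl.get_obs(); print(o)
E
```

```text
top [ 314.0054607   -12.6061264  1201.11824752] [558.16088647   0.         326.86357066] -0.013394056098616275
scene [1011.26598981 -496.93389287  940.42107093] [585.41659631   0.         317.40830342] -0.13348792215430463
{'t': 0.1, 'qpos': array([-1.13096647e+00,  4.23748901e-01,  1.63059908e+00, -3.20890663e-05,
        1.08861836e+00, -1.90340371e-02]), 'qvel': array([-0.00047023, -0.00092278, -0.00081928,  0.0003401 , -0.00077042,
       -0.00042049]), 'joint_torque': array([-2.83316753e-03, -5.45613384e+01, -2.74325967e+01,  6.43593259e-02,
        1.87698298e-02, -6.74075613e-05]), 'ee_pos': array([ 276.61821697, -559.90492123,  229.99481763]), 'orientation': array([ 1.96658034,  0.46072392, -1.96721595]), 'ft_force': array([-0.51774464, -0.83543848, -0.0549457 ]), 'moment': array([ 0.01499346,  0.06812537, -0.07394688]), 'width': 87.88667492565536}
```

View pics/top0.png

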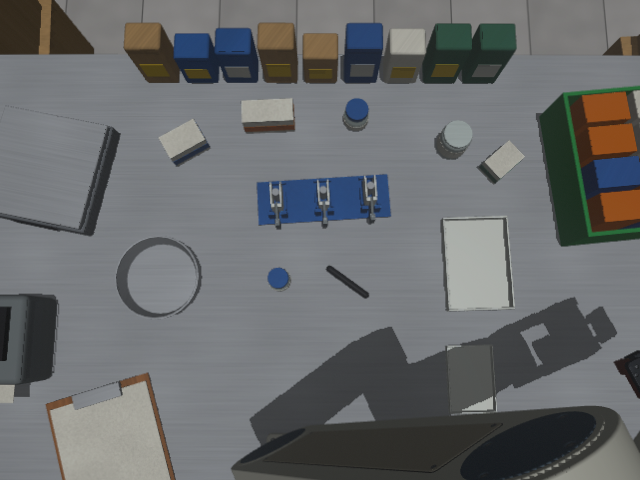

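View pics/scene0.png

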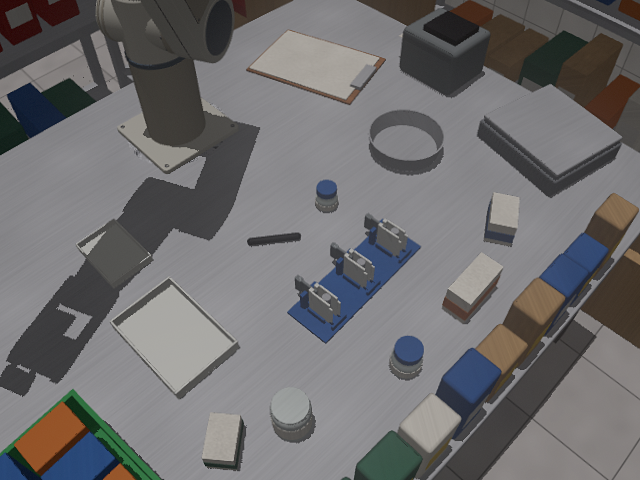

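The top view shows:
- Stand: blue, at (323,200), clips at (277,195), (323,192), (371,188), with the tabs below them.
- Dish: ring at (158,277).
- Tray candidates: (478,264) and the smaller look-alike (470,378). The larger one, (478,264), is meant.
- Dish look-alikes: none. The grey lidded box at (55,165) is square.
- Bystanders near the path: jar (278,278) and marker (347,281).

Next I measure these.

Run:
```python
from h import *
d=np.load('top0.npy',allow_pickle=True).item(); P=cloud(d)
hsv=cv2.cvtColor(d['img'],cv2.COLOR_RGB2HSV)
m=cv2.inRange(hsv,(105,120,40),(125,255,255)); m[:,:240]=0;m[:,410:]=0;m[:165]=0;m[240:]=0
m=cv2.morphologyEx(m,cv2.MORPH_CLOSE,np.ones((25,25)))
c=max(cv2.findContours(m,0,2)[0],key=cv2.contourArea)
w=plane(d,c[:,0,:],6.0)[:,:2].astype(np.float32)
r=cv2.minAreaRect(w); print('stand',r); 
for name,win,zr in (('dish',(100,220,210,330),(38,50)),('tray',(430,205,525,320),(20,30))):
    u0,v0,u1,v1=win; Q=P[v0:v1,u0:u1].reshape(-1,3); q=Q[(Q[:,2]>zr[0])&(Q[:,2]<zr[1])][:,:2].astype(np.float32)
    print(name,len(q),cv2.minAreaRect(q),cv2.minEnclosingCircle(q))
Q=P[160:240,240:410].reshape(-1,3)
for lo,hi in((50,62),(62,75)):
    q=Q[(Q[:,2]>lo)&(Q[:,2]<hi)]; print(lo,len(q))
    for s in(0,1,2):
        pass
s=np.array(r[0])
# clip tops & tab tops clusters
for lo,hi in ((52,61),(61,72)):
    mm=((P[...,2]>lo)&(P[...,2]<hi)).astype(np.uint8); mm[:160]=0;mm[240:]=0;mm[:,:240]=0;mm[:,410:]=0
    n,l,st,ce=cv2.connectedComponentsWithStats(mm)
    for i in range(1,n):
        if st[i,4]>15: print(lo,st[i],P[l==i].mean(0).round(1),P[l==i].min(0).round(),P[l==i].max(0).round())
img=cv2.cvtColor(d['img'],cv2.COLOR_RGB2BGR)[160:240,245:405]; cv2.imwrite('pics/stand.png',cv2.resize(img,None,fx=5,fy=5,interpolation=2))
```

```text
stand ((602.6621704101562, -6.9476470947265625), (94.64846801757812, 287.3502502441406), 3.80277943611145)
dish 684 ((426.7918701171875, 340.9511413574219), (173.6360626220703, 172.92401123046875), 0.12569426000118256) ((427.4651184082031, 340.3372497558594), 88.33393859863281)
tray 707 ((460.1004638671875, -335.90716552734375), (200.57708740234375, 142.69949340820312), 1.523442029953003) ((460.3582458496094, -336.0286560058594), 120.6561050415039)
50 389
62 433
52 [370 197   6  24  72] [ 567.7 -108.9   56.9] [ 545. -116.   52.] [ 595. -105.   61.]
52 [319 201   8  24  70] [557.5  -8.7  57.2] [537. -13.  52.] [586.   1.  61.]
52 [271 207   9  19  66] [552.2  90.6  57.3] [534.  85.  53.] [573. 102.  61.]
61 [364 178  13  24 157] [ 609.6 -105.8   65.3] [ 584. -118.   61.] [634. -93.  72.]
61 [317 182  12  24 148] [599.   -6.   65.5] [575. -17.  61.] [624.   6.  71.]
61 [269 184  13  25 159] [594.6  93.5  65.2] [570.  81.  61.] [621. 106.  71.]
```

View pics/stand.png

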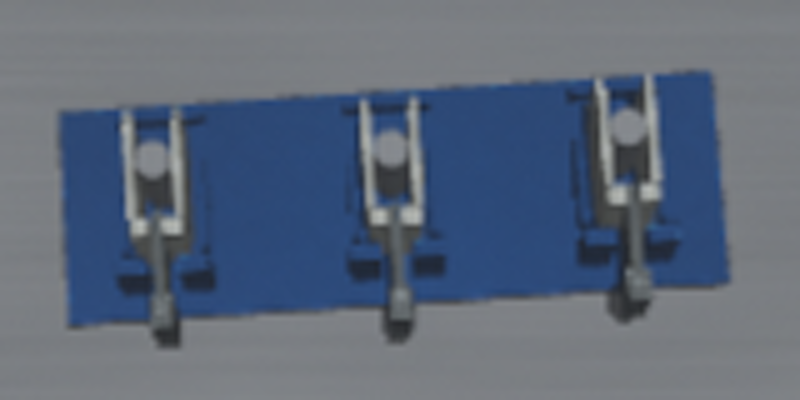

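The crop confirms three clips with tabs toward the robot. The stand comes out at (602.7, -6.9) with yaw +3.8° and size 95x287 mm against the given 96x290. The dish is 173–177 mm across at (427,341), and the tray is 200x142 mm at (460,-336). All of these match the description.

```bash
cat >> h.py <<'E'
from scipy.spatial.transform import Rotation as Rn
S=np.array([602.7,-6.9,0]); YAW=0.066
Rs=Rn.from_euler('z',YAW).as_matrix()
def st(x,y,z): return S+Rs@np.array([x,y,z],float)
def down(yaw):  # tool x down, tool z = heading
    zc=np.array([np.cos(yaw),np.sin(yaw),0]); xc=np.array([0,0,-1.]); return np.c_[xc,np.cross(zc,xc),zc]
def go(target,yaw=YAW):
    o=ctrl.get_obs(); R0=Rn.from_rotvec(o['orientation']).as_matrix(); R1=down(yaw)
    dr=Rn.from_matrix(R0.T@R1).as_rotvec()
    dp=np.array(target)-o['ee_pos']
    print('t%.2f pos'%o['t'],o['ee_pos'].round(1),'w%.1f'%o['width'],'F',o['ft_force'].round(2),'stand',(Rs.T@(o['ee_pos']-S)).round(1))
    print(' dr',dr.round(4),'d(cm) in current tool',(R0.T@dp/10).round(2),'in turned tool',(R1.T@dp/10).round(2))
E
python3 - <<'E'
from h import *
print(st(-58,-100,0),st(-58,0,0),st(-58,100,0))
go(st(-58,-100,130))
E
```

```text
[ 551.42148759 -110.50750053    0.        ] [544.82627815 -10.72522148   0.        ] [538.23106871  89.05705757   0.        ]
t0.10 pos [ 276.6 -559.9  230. ] w87.9 F [-0.52 -0.84 -0.05] stand [-361.8 -530.3  230. ]
 dr [-2.7487e+00 -1.9000e-03  4.0000e-04] d(cm) in current tool [ 10.04 -28.1  -44.54] in turned tool [10.   43.03 30.38]
```

Request:
apply_moves:
  increments:
    - {"gripper": 45,"delta_pos": [0,0,0],"dr": [0.1,0,0]}
    - {"gripper": 45,"delta_pos": [0,0,0],"dr": [0.1,0,0]}
    - {"gripper": 45,"delta_pos": [0,0,0],"dr": [0.1,0,0]}
    - {"gripper": 45,"delta_pos": [0,0,0],"dr": [0.093,0,0]}
    - {"gripper": 45,"delta_pos": [0,-2,-1.4],"dr": [0,0,0]}

```text
t: 0.52
ee_pos: [288.2, -541.7, 230.4]
orientation: [2.191, 0.062, -2.191]
ft_force: [0.1, 0.5, 0.3]
width: 58.1
```

Request:
apply_moves:
  increments:
    - {"gripper": 45,"delta_pos": [0.6,-2.9,-2],"dr": [0,0,0]}
    - {"gripper": 45,"delta_pos": [0.6,-2.9,-2],"dr": [0,0,0]}
    - {"gripper": 45,"delta_pos": [0.6,-2.9,-2],"dr": [0,0,0]}
    - {"gripper": 45,"delta_pos": [0.6,-2.9,-2],"dr": [0,0,0]}
    - {"gripper": 45,"delta_pos": [0.6,-2.9,-2],"dr": [0,0,0]}

```text
t: 0.93
ee_pos: [380.0, -386.6, 200.2]
orientation: [2.188, 0.072, -2.189]
ft_force: [1.1, 0.5, -0.2]
width: 40.0
```

Request:
apply_moves:
  increments:
    - {"gripper": 45,"delta_pos": [0.6,-2.9,-2],"dr": [0,0,0]}
    - {"gripper": 45,"delta_pos": [0.6,-2.9,-2],"dr": [0,0,0]}
    - {"gripper": 45,"delta_pos": [0.6,-2.9,-2],"dr": [0,0,0]}
    - {"gripper": 45,"delta_pos": [0.6,-2.9,-2],"dr": [0,0,0]}
    - {"gripper": 45,"delta_pos": [0.6,-2.9,-2],"dr": [0,0,0]}

```text
t: 1.35
ee_pos: [470.4, -235.3, 170.2]
orientation: [2.188, 0.072, -2.189]
ft_force: [1.1, -0.9, 0.1]
width: 39.3
```

Request:
apply_moves:
  increments:
    - {"gripper": 45,"delta_pos": [0.8,-2.5,-2],"dr": [0,0,0]}
    - {"gripper": 45,"delta_pos": [0.8,-2.5,-2],"dr": [0,0,0]}
    - {"gripper": 45,"delta_pos": [0.8,-2.5,-2],"dr": [0,0,0]}
    - {"gripper": 45,"delta_pos": [0.8,-2,-1.5],"dr": [0,0,0]}
    - {"gripper": 45,"delta_pos": [0.4,0,0],"dr": [0,0,0]}

```text
t: 1.77
ee_pos: [540.2, -133.9, 133.7]
orientation: [2.186, 0.077, -2.187]
ft_force: [-1.2, -0.7, -0.3]
width: 39.7
```

Run:
```python
from h import *
go(st(-58,-100,31),YAW+np.pi); print(ctrl.get_obs()['qpos'].round(2))
d=cam('wrist'); save(d,'w1.png'); np.save('w1.npy',d,allow_pickle=True)
print(proj(d,[st(-58,-100,58),st(-58,0,58),st(0,-100,66)]))
```

```text
t1.77 pos [ 540.2 -133.9  133.7] w39.7 F [-1.24 -0.67 -0.33] stand [ -70.7 -122.6  133.7]
 dr [ 0.0033 -0.      0.0008] d(cm) in current tool [10.27 -2.25 -1.28] in turned tool [10.27 -2.26 -1.27]
[-0.26  0.46  1.85  0.    0.84  1.24]
[[272.18356239 235.72931953]
 [ 98.08781661 235.14993344]
 [267.85033926 133.18920757]]
```

View pics/w1.png

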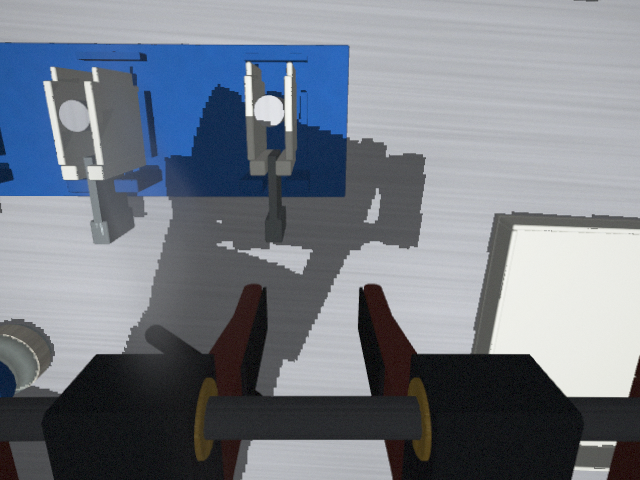

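The wrist view shows the right tab near (275,222), about 3 px from where my estimate puts it sideways, and the middle tab near (100,230). I check both by depth.

Run:
```python
from h import *
d=np.load('w1.npy',allow_pickle=True).item(); P=cloud(d); Q=(P-S)@Rs
for nm,(u0,u1) in {'right':(255,300),'mid':(80,125)}.items():
    q=Q[150:270,u0:u1].reshape(-1,3); q=q[np.isfinite(q).all(1)]
    top=q[(q[:,2]>53)&(q[:,2]<63)&(q[:,0]<-38)]
    print(nm,len(top),top.min(0).round(1),top.max(0).round(1),np.median(top,0).round(1))
    h=top[:,0]; 
    for x in range(-72,-38,3):
        t=top[(h>=x)&(h<x+3)]
        if len(t): print(x,len(t),'ywidth',t[:,1].min().round(1),t[:,1].max().round(1),t[:,2].mean().round(1))
for nm,(u0,u1) in {'right':(240,300),'mid':(40,110)}.items():
    q=Q[50:190,u0:u1].reshape(-1,3); c=q[(q[:,2]>62)&(q[:,2]<80)]
    print(nm,'clip',c.min(0).round(1),c.max(0).round(1))
```

```text
right 564 [ -61.9 -105.7   53. ] [-38.1 -95.6  59.1] [ -52.  -100.8   57.1]
-63 47 ywidth -105.6 -96.1 57.0
-60 87 ywidth -105.6 -95.6 57.1
-57 89 ywidth -105.6 -95.7 57.2
-54 91 ywidth -105.7 -95.8 57.1
-51 96 ywidth -105.7 -95.9 56.8
-48 47 ywidth -102.9 -98.5 57.3
-45 45 ywidth -103.0 -98.4 57.2
-42 44 ywidth -102.9 -98.6 56.9
-39 18 ywidth -103.0 -98.7 56.9
mid 696 [-63.7  -6.2  53. ] [-38.1   4.6  58.9] [-52.8  -1.8  57. ]
-66 9 ywidth -5.0 3.0 56.5
-63 96 ywidth -5.9 4.6 56.8
-60 98 ywidth -6.2 4.2 56.8
-57 104 ywidth -6.1 4.3 56.8
-54 96 ywidth -6.0 3.7 56.9
-51 91 ywidth -6.1 4.2 56.5
-48 60 ywidth -3.8 1.9 56.7
-45 63 ywidth -3.3 2.0 56.3
-42 59 ywidth -3.4 2.4 56.5
-39 20 ywidth -3.4 1.9 56.7
right clip [ -21.4 -112.6   62. ] [ 27.7 -88.5  67.8]
mid clip [-24.8 -13.4  62. ] [25.2 12.2 67.3]
```

Request:
apply_moves:
  increments:
    - {"gripper": 45,"delta_pos": [0,-1.1,-0.75],"dr": [0.003,0,0]}
    - {"gripper": 45,"delta_pos": [1,-1.1,-0.7],"dr": [0,0,0]}
    - {"gripper": 45,"delta_pos": [2,0,0],"dr": [0,0,0]}
    - {"gripper": 45,"delta_pos": [2,0,0],"dr": [0,0,0]}
    - {"gripper": 45,"delta_pos": [0,0,0],"dr": [0,0,0]}

```text
t: 2.23
ee_pos: [548.9, -114.1, 81.3]
orientation: [2.184, 0.07, -2.197]
ft_force: [-0.5, 1.3, 0.1]
width: 39.6
```

Run:
```python
from h import *
go(st(-56,-100.8,31),YAW+np.pi)
```

```text
t2.23 pos [ 548.9 -114.1   81.3] w39.6 F [-0.54  1.29  0.07] stand [ -60.7 -103.4   81.3]
 dr [-0.0035  0.0056  0.0016] d(cm) in current tool [ 5.02 -0.26 -0.5 ] in turned tool [ 5.03 -0.26 -0.47]
```

Request:
apply_moves:
  increments:
    - {"gripper": 45,"delta_pos": [1,-0.2,-0.4],"dr": [0,0,0]}
    - {"gripper": 45,"delta_pos": [1,0,0],"dr": [0,0,0]}
    - {"gripper": 45,"delta_pos": [0.5,0,0],"dr": [0,0,0]}
    - {"gripper": 45,"delta_pos": [0,0,0],"dr": [0,0,0]}
    - {"gripper": 45,"delta_pos": [0,0,0],"dr": [0,0,0]}

```text
t: 2.65
ee_pos: [555.4, -112.2, 59.7]
orientation: [2.189, 0.069, -2.19]
ft_force: [0.3, 0.3, -0.8]
width: 39.9
```

Run:
```python
from h import *
go(st(-56,-100.8,31),YAW+np.pi)
```

```text
t2.65 pos [ 555.4 -112.2   59.7] w39.9 F [ 0.25  0.28 -0.76] stand [ -54.1 -102.    59.7]
 dr [-0.0033  0.0002  0.0001] d(cm) in current tool [ 2.87 -0.11  0.19] in turned tool [ 2.87 -0.12  0.19]
```

Request:
apply_moves:
  increments:
    - {"gripper": 45,"delta_pos": [1,-0.1,0.15],"dr": [-0.003,0,0]}
    - {"gripper": 45,"delta_pos": [1,0,0],"dr": [0,0,0]}
    - {"gripper": 45,"delta_pos": [0.8,0,0],"dr": [0,0,0]}
    - {"gripper": 45,"delta_pos": [0,0,0],"dr": [0,0,0]}
    - {"gripper": 25,"delta_pos": [0,0,0],"dr": [0,0,0]}

```text
t: 3.07
ee_pos: [553.3, -111.1, 30.8]
orientation: [2.186, 0.072, -2.19]
ft_force: [-0.0, 0.8, 0.1]
width: 35.8
```

Request:
apply_moves:
  increments:
    - {"gripper": 10,"delta_pos": [0,0,0],"dr": [0,0,0]}
    - {"gripper": 0,"delta_pos": [0,0,0],"dr": [0,0,0]}
    - {"gripper": 0,"delta_pos": [0,0,0],"dr": [0,0,0]}
    - {"gripper": 0,"delta_pos": [0,0,0],"dr": [0,0,0]}
    - {"gripper": 0,"delta_pos": [0,0,0],"dr": [0,0,0]}

```text
t: 3.48
ee_pos: [554.1, -111.2, 32.0]
orientation: [2.188, 0.072, -2.187]
ft_force: [-0.3, 0.4, 1.4]
width: 9.8
```

Run:
```python
from h import *
go(st(-56,-100.8,31),YAW+np.pi)
```

```text
t3.48 pos [ 554.1 -111.2   32. ] w9.8 F [-0.29  0.37  1.37] stand [ -55.4 -100.9   32. ]
 dr [-0.0002 -0.0005 -0.0002] d(cm) in current tool [ 0.1  -0.01  0.06] in turned tool [ 0.1  -0.01  0.06]
```

Request:
apply_moves:
  increments:
    - {"gripper": 0,"delta_pos": [0,0,0.06],"dr": [0,0,0]}
    - {"gripper": 0,"delta_pos": [0,0,0.06],"dr": [0,0,0]}
    - {"gripper": 0,"delta_pos": [0,0,0.06],"dr": [0,0,0]}
    - {"gripper": 0,"delta_pos": [0,0,0.06],"dr": [0,0,0]}
    - {"gripper": 0,"delta_pos": [0,0,0.06],"dr": [0,0,0]}

```text
t: 3.9
ee_pos: [551.4, -111.5, 31.9]
orientation: [2.189, 0.072, -2.187]
ft_force: [1.3, 0.6, 2.6]
width: 9.9
```

Request:
apply_moves:
  increments:
    - {"gripper": 0,"delta_pos": [0,0,0.06],"dr": [0,0,0]}
    - {"gripper": 0,"delta_pos": [0,0,0.06],"dr": [0,0,0]}
    - {"gripper": 0,"delta_pos": [0,0,0.06],"dr": [0,0,0]}
    - {"gripper": 0,"delta_pos": [0,0,0.06],"dr": [0,0,0]}
    - {"gripper": 0,"delta_pos": [0,0,0.06],"dr": [0,0,0]}

```text
t: 4.32
ee_pos: [548.6, -111.7, 31.9]
orientation: [2.19, 0.072, -2.186]
ft_force: [4.8, 1.0, 0.9]
width: 9.6
```

Request:
apply_moves:
  increments:
    - {"gripper": 0,"delta_pos": [0,0,0.06],"dr": [0,0,0]}
    - {"gripper": 0,"delta_pos": [0,0,0.06],"dr": [0,0,0]}
    - {"gripper": 0,"delta_pos": [0,0,0.06],"dr": [0,0,0]}
    - {"gripper": 0,"delta_pos": [0,0,0.06],"dr": [0,0,0]}
    - {"gripper": 0,"delta_pos": [0,0,0.06],"dr": [0,0,0]}

```text
t: 4.73
ee_pos: [546.5, -111.8, 31.9]
orientation: [2.191, 0.071, -2.185]
ft_force: [6.7, 1.3, -0.3]
width: 10.1
```

Run:
```python
from h import *
go(st(-70,-100.8,31),YAW+np.pi)
```

```text
t4.73 pos [ 546.5 -111.8   31.9] w10.1 F [ 6.66  1.29 -0.25] stand [ -63.  -101.    31.9]
 dr [-0.0003 -0.003  -0.0005] d(cm) in current tool [ 0.08 -0.02  0.7 ] in turned tool [ 0.09 -0.02  0.7 ]
```

Request:
apply_moves:
  increments:
    - {"gripper": 0,"delta_pos": [0,0,0.05],"dr": [0,0,0]}
    - {"gripper": 0,"delta_pos": [0,0,0.05],"dr": [0,0,0]}
    - {"gripper": 0,"delta_pos": [0,0,0.05],"dr": [0,0,0]}
    - {"gripper": 0,"delta_pos": [0,0,0.05],"dr": [0,0,0]}
    - {"gripper": 0,"delta_pos": [0,0,0.05],"dr": [0,0,0]}

```text
t: 5.15
ee_pos: [544.0, -112.0, 31.9]
orientation: [2.191, 0.071, -2.184]
ft_force: [6.9, 1.3, -0.4]
width: 9.7
```

Request:
apply_moves:
  increments:
    - {"gripper": 0,"delta_pos": [0,0,0.05],"dr": [0,0,0]}
    - {"gripper": 0,"delta_pos": [0,0,0.05],"dr": [0,0,0]}
    - {"gripper": 0,"delta_pos": [0,0,0.05],"dr": [0,0,0]}
    - {"gripper": 0,"delta_pos": [0,0,0.05],"dr": [0,0,0]}
    - {"gripper": 0,"delta_pos": [0,0,0.05],"dr": [0,0,0]}

```text
t: 5.57
ee_pos: [541.5, -112.2, 31.9]
orientation: [2.191, 0.071, -2.184]
ft_force: [7.5, 1.3, -0.3]
width: 9.6
```

Run:
```python
from h import *
go(st(-70,-100.8,31),YAW+np.pi)
```

```text
t5.57 pos [ 541.5 -112.2   31.9] w9.6 F [ 7.47  1.28 -0.31] stand [ -68.  -101.    31.9]
 dr [-0.0003 -0.0031 -0.0005] d(cm) in current tool [ 0.09 -0.02  0.2 ] in turned tool [ 0.09 -0.02  0.2 ]
```

Request:
apply_moves:
  increments:
    - {"gripper": 0,"delta_pos": [0,0,0.07],"dr": [0,0,0]}
    - {"gripper": 0,"delta_pos": [0,0,0.07],"dr": [0,0,0]}
    - {"gripper": 0,"delta_pos": [0,0,0.07],"dr": [0,0,0]}
    - {"gripper": 0,"delta_pos": [0,0,0.07],"dr": [0,0,0]}
    - {"gripper": 0,"delta_pos": [0,0,0.07],"dr": [0,0,0]}

```text
t: 5.98
ee_pos: [538.0, -112.4, 31.9]
orientation: [2.191, 0.071, -2.184]
ft_force: [7.1, 1.5, -0.9]
width: 9.7
```

Request:
apply_moves:
  increments:
    - {"gripper": 45,"delta_pos": [0,0,0],"dr": [0,0,0]}
    - {"gripper": 45,"delta_pos": [0,0,0],"dr": [0,0,0]}
    - {"gripper": 45,"delta_pos": [0,0,0],"dr": [0,0,0]}
    - {"gripper": 45,"delta_pos": [-2,0,0],"dr": [0,0,0]}
    - {"gripper": 45,"delta_pos": [-2.5,0,0],"dr": [0,0,0]}

```text
t: 6.4
ee_pos: [533.8, -111.9, 75.0]
orientation: [2.182, 0.074, -2.196]
ft_force: [1.1, -1.1, -0.8]
width: 38.2
```

Request:
apply_moves:
  increments:
    - {"gripper": 45,"delta_pos": [-2.5,0,0],"dr": [0,0,0]}
    - {"gripper": 45,"delta_pos": [0,-3.3,-0.3],"dr": [0,0,0]}
    - {"gripper": 45,"delta_pos": [0,-3.3,-0.3],"dr": [0,0,0]}
    - {"gripper": 45,"delta_pos": [0,-3.3,-0.3],"dr": [0,0,0]}
    - {"gripper": 45,"delta_pos": [0,0,0],"dr": [0,0,0]}

```text
t: 6.82
ee_pos: [537.9, -9.0, 101.6]
orientation: [2.185, 0.076, -2.188]
ft_force: [0.0, 0.8, -0.3]
width: 40.0
```

Run:
```python
from h import *
go(st(-57,-1,31),YAW+np.pi)
```

```text
t6.82 pos [537.9  -9.  101.6] w40.0 F [ 0.04  0.79 -0.3 ] stand [-64.8   2.2 101.6]
 dr [0.0028 0.0015 0.001 ] d(cm) in current tool [ 7.06  0.33 -0.78] in turned tool [ 7.06  0.32 -0.78]
```

Request:
apply_moves:
  increments:
    - {"gripper": 45,"delta_pos": [1,0.3,-0.7],"dr": [0.003,0,0]}
    - {"gripper": 45,"delta_pos": [2,0,0],"dr": [0,0,0]}
    - {"gripper": 45,"delta_pos": [1,0,0],"dr": [0,0,0]}
    - {"gripper": 45,"delta_pos": [0,0,0],"dr": [0,0,0]}
    - {"gripper": 45,"delta_pos": [0,0,0],"dr": [0,0,0]}

```text
t: 7.23
ee_pos: [545.2, -16.4, 60.5]
orientation: [2.187, 0.068, -2.193]
ft_force: [0.4, -0.8, 0.0]
width: 39.8
```

Run:
```python
from h import *
go(st(-57,-1,31),YAW+np.pi)
```

```text
t7.23 pos [545.2 -16.4  60.5] w39.8 F [ 0.44 -0.79  0.04] stand [-58.   -5.7  60.5]
 dr [-0.0044  0.0029  0.0003] d(cm) in current tool [ 2.95 -0.47 -0.11] in turned tool [ 2.95 -0.47 -0.1 ]
```

Request:
apply_moves:
  increments:
    - {"gripper": 45,"delta_pos": [1,-0.45,-0.1],"dr": [-0.003,0,0]}
    - {"gripper": 45,"delta_pos": [1,0,0],"dr": [0,0,0]}
    - {"gripper": 45,"delta_pos": [0.9,0,0],"dr": [0,0,0]}
    - {"gripper": 45,"delta_pos": [0,0,0],"dr": [0,0,0]}
    - {"gripper": 25,"delta_pos": [0,0,0],"dr": [0,0,0]}

```text
t: 7.65
ee_pos: [546.2, -10.9, 31.9]
orientation: [2.186, 0.072, -2.19]
ft_force: [0.9, 0.5, 0.4]
width: 35.6
```

Run:
```python
from h import *
go(st(-57,-1,31),YAW+np.pi)
```

```text
t7.65 pos [546.2 -10.9  31.9] w35.6 F [0.94 0.48 0.4 ] stand [-56.6  -0.3  31.9]
 dr [-0.0001  0.0016  0.0002] d(cm) in current tool [0.09 0.07 0.04] in turned tool [0.09 0.07 0.04]
```

Good; close and pull.

Request:
apply_moves:
  increments:
    - {"gripper": 10,"delta_pos": [0,0,0],"dr": [0,0,0]}
    - {"gripper": 0,"delta_pos": [0,0,0],"dr": [0,0,0]}
    - {"gripper": 0,"delta_pos": [0,0,0],"dr": [0,0,0]}
    - {"gripper": 0,"delta_pos": [0,0,0],"dr": [0,0,0]}
    - {"gripper": 0,"delta_pos": [0,0,0],"dr": [0,0,0]}

```text
t: 8.07
ee_pos: [547.1, -10.9, 33.0]
orientation: [2.189, 0.072, -2.187]
ft_force: [-0.2, -0.6, 1.5]
width: 10.0
```

Request:
apply_moves:
  increments:
    - {"gripper": 0,"delta_pos": [0,0,0.06],"dr": [0,0,0]}
    - {"gripper": 0,"delta_pos": [0,0,0.06],"dr": [0,0,0]}
    - {"gripper": 0,"delta_pos": [0,0,0.06],"dr": [0,0,0]}
    - {"gripper": 0,"delta_pos": [0,0,0.06],"dr": [0,0,0]}
    - {"gripper": 0,"delta_pos": [0,0,0.06],"dr": [0,0,0]}

```text
t: 8.48
ee_pos: [544.5, -11.1, 33.0]
orientation: [2.189, 0.072, -2.186]
ft_force: [2.7, 0.3, 1.3]
width: 9.9
```

Request:
apply_moves:
  increments:
    - {"gripper": 0,"delta_pos": [0,0,0.06],"dr": [0,0,0]}
    - {"gripper": 0,"delta_pos": [0,0,0.06],"dr": [0,0,0]}
    - {"gripper": 0,"delta_pos": [0,0,0.06],"dr": [0,0,0]}
    - {"gripper": 0,"delta_pos": [0,0,0.06],"dr": [0,0,0]}
    - {"gripper": 0,"delta_pos": [0,0,0.06],"dr": [0,0,0]}

```text
t: 8.9
ee_pos: [541.2, -11.4, 32.9]
orientation: [2.189, 0.072, -2.187]
ft_force: [4.5, -0.1, 3.7]
width: 9.7
```

Request:
apply_moves:
  increments:
    - {"gripper": 0,"delta_pos": [0,0,0.06],"dr": [0,0,0]}
    - {"gripper": 0,"delta_pos": [0,0,0.06],"dr": [0,0,0]}
    - {"gripper": 0,"delta_pos": [0,0,0.06],"dr": [0,0,0]}
    - {"gripper": 0,"delta_pos": [0,0,0.06],"dr": [0,0,0]}
    - {"gripper": 0,"delta_pos": [0,0,0.06],"dr": [0,0,0]}

```text
t: 9.32
ee_pos: [538.1, -11.5, 32.9]
orientation: [2.189, 0.072, -2.187]
ft_force: [3.2, 0.8, 4.4]
width: 9.7
```

Run:
```python
from h import *
go(st(-71,-1,31),YAW+np.pi)
```

```text
t9.32 pos [538.1 -11.5  32.9] w9.7 F [3.17 0.76 4.39] stand [-64.7  -0.4  32.9]
 dr [-0.0003 -0.0007 -0.0001] d(cm) in current tool [0.19 0.06 0.63] in turned tool [0.19 0.06 0.63]
```

Request:
apply_moves:
  increments:
    - {"gripper": 0,"delta_pos": [0,0,0.07],"dr": [0,0,0]}
    - {"gripper": 0,"delta_pos": [0,0,0.07],"dr": [0,0,0]}
    - {"gripper": 0,"delta_pos": [0,0,0.07],"dr": [0,0,0]}
    - {"gripper": 0,"delta_pos": [0,0,0.07],"dr": [0,0,0]}
    - {"gripper": 0,"delta_pos": [0,0,0.07],"dr": [0,0,0]}

```text
t: 9.73
ee_pos: [534.6, -11.8, 32.9]
orientation: [2.189, 0.072, -2.187]
ft_force: [2.3, -1.3, 5.0]
width: 9.7
```

Request:
apply_moves:
  increments:
    - {"gripper": 0,"delta_pos": [0,0,0.07],"dr": [0,0,0]}
    - {"gripper": 0,"delta_pos": [0,0,0.07],"dr": [0,0,0]}
    - {"gripper": 0,"delta_pos": [0,0,0.07],"dr": [0,0,0]}
    - {"gripper": 0,"delta_pos": [0,0,0.07],"dr": [0,0,0]}
    - {"gripper": 0,"delta_pos": [0,0,0.07],"dr": [0,0,0]}

```text
t: 10.15
ee_pos: [531.1, -12.0, 32.9]
orientation: [2.189, 0.072, -2.187]
ft_force: [3.1, 0.4, 5.4]
width: 10.0
```

Request:
apply_moves:
  increments:
    - {"gripper": 45,"delta_pos": [0,0,0],"dr": [0,0,0]}
    - {"gripper": 45,"delta_pos": [0,0,0],"dr": [0,0,0]}
    - {"gripper": 45,"delta_pos": [0,0,0],"dr": [0,0,0]}
    - {"gripper": 45,"delta_pos": [-2,0,0],"dr": [0,0,0]}
    - {"gripper": 45,"delta_pos": [-2.5,0,0],"dr": [0,0,0]}

```text
t: 10.57
ee_pos: [528.2, -11.9, 76.0]
orientation: [2.181, 0.073, -2.195]
ft_force: [-0.2, 0.2, -0.5]
width: 38.2
```

Request:
apply_moves:
  increments:
    - {"gripper": 45,"delta_pos": [-2.5,0,0],"dr": [0,0,0]}
    - {"gripper": 45,"delta_pos": [0,-3.3,-0.4],"dr": [0,0,0]}
    - {"gripper": 45,"delta_pos": [0,-3.3,-0.4],"dr": [0,0,0]}
    - {"gripper": 45,"delta_pos": [0,-3.3,-0.4],"dr": [0,0,0]}
    - {"gripper": 45,"delta_pos": [0,0,0],"dr": [0,0,0]}

```text
t: 10.98
ee_pos: [536.0, 91.6, 102.6]
orientation: [2.186, 0.076, -2.187]
ft_force: [-0.2, -0.0, -0.1]
width: 39.4
```

Request:
apply_moves:
  increments:
    - {"gripper": 45,"delta_pos": [0,0,0],"dr": [0,0,0]}
    - {"gripper": 45,"delta_pos": [0,0,0],"dr": [0,0,0]}
    - {"gripper": 45,"delta_pos": [0,0,0],"dr": [0,0,0]}
    - {"gripper": 45,"delta_pos": [0,0,0],"dr": [0,0,0]}
    - {"gripper": 45,"delta_pos": [0,0,0],"dr": [0,0,0]}

```text
t: 11.4
ee_pos: [536.2, 86.6, 102.5]
orientation: [2.188, 0.07, -2.189]
ft_force: [-0.3, -0.5, -0.8]
width: 39.4
```

Run:
```python
from h import *
go(st(-57,99,31),YAW+np.pi)
d=cam('wrist'); save(d,'w2.png'); np.save('w2.npy',d,allow_pickle=True)
P=(cloud(d)-S)@Rs
for n,y in (('left',100),('mid',0),('right',-100)):
    m=(abs(P[...,1]-y)<9)&(P[...,2]>53)&(P[...,2]<62)&(P[...,0]<-38)&(P[...,0]>-90)
    q=P[m]; 
    if len(q)<20: print(n,'none');continue
    f=q[:,0]; w=q[(f<f.min()+10)]
    c=P[(abs(P[...,1]-y)<16)&(P[...,2]>62)&(P[...,2]<69)&(abs(P[...,0])<40)]
    print(n,len(q),'front',np.percentile(f,1).round(1),'y',w[:,1].min().round(1),w[:,1].max().round(1),'clip',c.min(0).round(1),c.max(0).round(1))
```

```text
t11.40 pos [536.2  86.6 102.5] w39.4 F [-0.33 -0.49 -0.83] stand [-60.2  97.7 102.5]
 dr [-0.0016  0.0005 -0.0001] d(cm) in current tool [ 7.15 -0.13 -0.33] in turned tool [ 7.15 -0.13 -0.32]
left 645 front -59.8 y 94.6 104.4 clip [-23.2  87.4  62. ] [ 26.4 111.5  67.7]
mid 1250 front -79.2 y -6.5 4.7 clip [-27.2 -13.4  62. ] [22.7 11.8 67.6]
right none
```

Request:
apply_moves:
  increments:
    - {"gripper": 45,"delta_pos": [2,-0.2,-0.6],"dr": [0,0,0]}
    - {"gripper": 45,"delta_pos": [2,0,0],"dr": [0,0,0]}
    - {"gripper": 45,"delta_pos": [1.5,0,0],"dr": [0,0,0]}
    - {"gripper": 45,"delta_pos": [1.5,0,0],"dr": [0,0,0]}
    - {"gripper": 45,"delta_pos": [0,0,0],"dr": [0,0,0]}

```text
t: 11.87
ee_pos: [540.4, 89.2, 30.3]
orientation: [2.183, 0.071, -2.193]
ft_force: [-0.0, -0.1, -0.2]
width: 39.4
```

Request:
apply_moves:
  increments:
    - {"gripper": 30,"delta_pos": [0,0,0],"dr": [0,0,0]}
    - {"gripper": 10,"delta_pos": [0,0,0],"dr": [0,0,0]}
    - {"gripper": 0,"delta_pos": [0,0,0],"dr": [0,0,0]}
    - {"gripper": 0,"delta_pos": [0,0,0],"dr": [0,0,0]}
    - {"gripper": 0,"delta_pos": [0,0,0],"dr": [0,0,0]}

```text
t: 12.28
ee_pos: [542.7, 90.0, 33.5]
orientation: [2.19, 0.072, -2.187]
ft_force: [-0.1, -1.1, 0.8]
width: 9.3
```

Request:
apply_moves:
  increments:
    - {"gripper": 0,"delta_pos": [0,0,0.06],"dr": [0,0,0]}
    - {"gripper": 0,"delta_pos": [0,0,0.06],"dr": [0,0,0]}
    - {"gripper": 0,"delta_pos": [0,0,0.06],"dr": [0,0,0]}
    - {"gripper": 0,"delta_pos": [0,0,0.06],"dr": [0,0,0]}
    - {"gripper": 0,"delta_pos": [0,0,0.06],"dr": [0,0,0]}

```text
t: 12.7
ee_pos: [540.5, 90.0, 33.3]
orientation: [2.191, 0.072, -2.185]
ft_force: [3.7, 0.7, 5.7]
width: 9.9
```

Request:
apply_moves:
  increments:
    - {"gripper": 0,"delta_pos": [0,0,0.06],"dr": [0,0,0]}
    - {"gripper": 0,"delta_pos": [0,0,0.06],"dr": [0,0,0]}
    - {"gripper": 0,"delta_pos": [0,0,0.06],"dr": [0,0,0]}
    - {"gripper": 0,"delta_pos": [0,0,0.06],"dr": [0,0,0]}
    - {"gripper": 0,"delta_pos": [0,0,0.06],"dr": [0,0,0]}

```text
t: 13.12
ee_pos: [538.3, 89.8, 33.3]
orientation: [2.193, 0.073, -2.183]
ft_force: [8.0, -0.2, 0.8]
width: 9.6
```

Run:
```python
from h import *
go(st(-71,99,31),YAW+np.pi)
```

```text
t13.12 pos [538.3  89.8  33.3] w9.6 F [ 8.03 -0.18  0.81] stand [-57.9 100.8  33.3]
 dr [-0.0001 -0.0045  0.0002] d(cm) in current tool [0.23 0.18 1.31] in turned tool [0.23 0.18 1.31]
```

Request:
apply_moves:
  increments:
    - {"gripper": 0,"delta_pos": [0,0,0.06],"dr": [0,0,0]}
    - {"gripper": 0,"delta_pos": [0,0,0.06],"dr": [0,0,0]}
    - {"gripper": 0,"delta_pos": [0,0,0.06],"dr": [0,0,0]}
    - {"gripper": 0,"delta_pos": [0,0,0.06],"dr": [0,0,0]}
    - {"gripper": 0,"delta_pos": [0,0,0.06],"dr": [0,0,0]}

```text
t: 13.53
ee_pos: [536.9, 89.7, 33.3]
orientation: [2.196, 0.073, -2.18]
ft_force: [12.0, 0.6, -3.8]
width: 10.3
```

Request:
apply_moves:
  increments:
    - {"gripper": 0,"delta_pos": [0,0,0.05],"dr": [0,0,0]}
    - {"gripper": 0,"delta_pos": [0,0,0.05],"dr": [0,0,0]}
    - {"gripper": 0,"delta_pos": [0,0,0.05],"dr": [0,0,0]}
    - {"gripper": 0,"delta_pos": [0,0,0.05],"dr": [0,0,0]}
    - {"gripper": 0,"delta_pos": [0,0,0.05],"dr": [0,0,0]}

```text
t: 13.95
ee_pos: [534.4, 89.6, 33.3]
orientation: [2.196, 0.073, -2.18]
ft_force: [12.2, 0.6, -2.6]
width: 9.9
```

Request:
apply_moves:
  increments:
    - {"gripper": 0,"delta_pos": [0,0,0.05],"dr": [0,0,0]}
    - {"gripper": 0,"delta_pos": [0,0,0.05],"dr": [0,0,0]}
    - {"gripper": 0,"delta_pos": [0,0,0.05],"dr": [0,0,0]}
    - {"gripper": 0,"delta_pos": [0,0,0.05],"dr": [0,0,0]}
    - {"gripper": 0,"delta_pos": [0,0,0.05],"dr": [0,0,0]}

```text
t: 14.37
ee_pos: [531.9, 89.4, 33.3]
orientation: [2.196, 0.073, -2.18]
ft_force: [11.5, 0.3, -3.8]
width: 9.6
```

Run:
```python
from h import *
go(st(-71,99,31),YAW+np.pi)
```

```text
t14.37 pos [531.9  89.4  33.3] w9.6 F [11.52  0.29 -3.82] stand [-64.3 100.8  33.3]
 dr [-0.0002 -0.0073  0.0004] d(cm) in current tool [0.22 0.18 0.68] in turned tool [0.23 0.18 0.67]
```

Request:
apply_moves:
  increments:
    - {"gripper": 0,"delta_pos": [0,0,0.06],"dr": [0,0,0]}
    - {"gripper": 0,"delta_pos": [0,0,0.06],"dr": [0,0,0]}
    - {"gripper": 0,"delta_pos": [0,0,0.06],"dr": [0,0,0]}
    - {"gripper": 0,"delta_pos": [0,0,0.06],"dr": [0,0,0]}
    - {"gripper": 0,"delta_pos": [0,0,0.06],"dr": [0,0,0]}

```text
t: 14.78
ee_pos: [529.0, 89.2, 33.2]
orientation: [2.196, 0.073, -2.18]
ft_force: [12.3, 0.5, -3.1]
width: 10.2
```

Request:
apply_moves:
  increments:
    - {"gripper": 0,"delta_pos": [0,0,0.06],"dr": [0,0,0]}
    - {"gripper": 0,"delta_pos": [0,0,0.06],"dr": [0,0,0]}
    - {"gripper": 0,"delta_pos": [0,0,0.06],"dr": [0,0,0]}
    - {"gripper": 0,"delta_pos": [0,0,0.06],"dr": [0,0,0]}
    - {"gripper": 0,"delta_pos": [0,0,0],"dr": [0,0,0]}

```text
t: 15.2
ee_pos: [526.4, 89.1, 33.2]
orientation: [2.196, 0.073, -2.18]
ft_force: [11.3, 1.0, -3.3]
width: 9.7
```

Request:
apply_moves:
  increments:
    - {"gripper": 45,"delta_pos": [0,0,0],"dr": [0,0,0]}
    - {"gripper": 45,"delta_pos": [0,0,0],"dr": [0,0,0]}
    - {"gripper": 45,"delta_pos": [0,0,0],"dr": [0,0,0]}
    - {"gripper": 45,"delta_pos": [-2,0,0],"dr": [0,0,0]}
    - {"gripper": 45,"delta_pos": [-2.5,0,0],"dr": [0,0,0]}

```text
t: 15.62
ee_pos: [519.8, 88.3, 76.0]
orientation: [2.18, 0.071, -2.195]
ft_force: [1.0, 0.2, -0.6]
width: 38.4
```

Request:
apply_moves:
  increments:
    - {"gripper": 45,"delta_pos": [-3,0,0],"dr": [0,0,0]}
    - {"gripper": 45,"delta_pos": [-3,0,0],"dr": [0,0,0]}
    - {"gripper": 45,"delta_pos": [-3,3,0.5],"dr": [0,0,0]}
    - {"gripper": 45,"delta_pos": [0,3.5,0.5],"dr": [0,0,0]}
    - {"gripper": 45,"delta_pos": [0,3.5,0],"dr": [0,0,0]}

```text
t: 16.03
ee_pos: [518.7, -11.4, 168.5]
orientation: [2.188, 0.074, -2.185]
ft_force: [0.8, -0.4, -0.2]
width: 39.6
```

Request:
apply_moves:
  increments:
    - {"gripper": 45,"delta_pos": [0,0,0],"dr": [0,0,0]}
    - {"gripper": 45,"delta_pos": [0,0,0],"dr": [0,0,0]}
    - {"gripper": 45,"delta_pos": [0,0,0],"dr": [0,0,0]}
    - {"gripper": 45,"delta_pos": [0,0,0],"dr": [0,0,0]}
    - {"gripper": 45,"delta_pos": [0,0,0],"dr": [0,0,0]}

```text
t: 16.45
ee_pos: [519.1, -9.9, 166.5]
orientation: [2.186, 0.074, -2.189]
ft_force: [-0.7, -0.1, 0.1]
width: 39.6
```

Run:
```python
from h import *
go(st(-3,-1,34),YAW+np.pi)
d=cam('wrist'); save(d,'w3.png'); np.save('w3.npy',d,allow_pickle=True)
P=(cloud(d)-S)@Rs
for n,y in (('left',100),('mid',0),('right',-100)):
    m=(abs(P[...,1]-y)<9)&(P[...,2]>53)&(P[...,2]<62)&(P[...,0]<-38)&(P[...,0]>-90)
    q=P[m]; 
    if len(q)<20: print(n,'none');continue
    f=q[:,0]; w=q[(f<f.min()+10)]
    c=P[(abs(P[...,1]-y)<16)&(P[...,2]>62)&(P[...,2]<69)&(abs(P[...,0])<40)]
    print(n,len(q),'front',np.percentile(f,1).round(1),'y',w[:,1].min().round(1),w[:,1].max().round(1),'clip',c.min(0).round(1),c.max(0).round(1))
```

```text
t16.45 pos [519.1  -9.9 166.5] w39.6 F [-0.68 -0.13  0.08] stand [-83.6   2.5 166.5]
 dr [0.0012 0.0011 0.0003] d(cm) in current tool [13.24  0.36 -8.08] in turned tool [13.25  0.35 -8.06]
left 740 front -76.6 y 94.4 105.7 clip [-27.1  87.5  62. ] [ 22.7 112.4  67.6]
mid 608 front -79.0 y -5.9 3.3 clip [-26.8 -13.   62. ] [22.6 10.9 67.7]
right 734 front -77.3 y -106.3 -96.2 clip [ -26.8 -113.7   62. ] [ 22.5 -88.5  67.7]
```

View pics/w3.png

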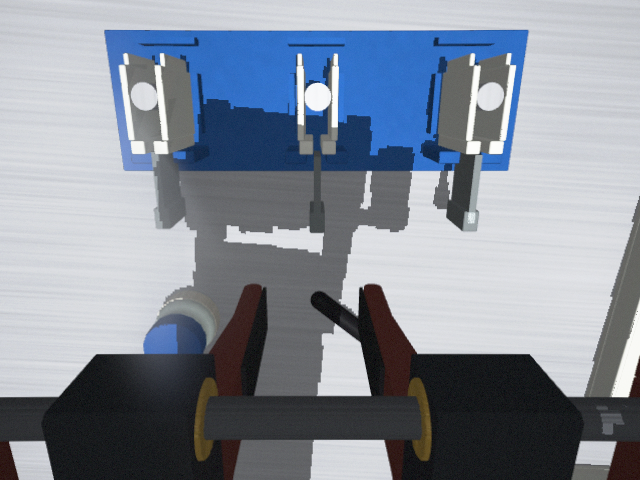

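The wrist view shows all three tabs drawn: (167,217), (317,218) and (467,218). Depth puts the tab fronts at -77 to -79 mm and the clips against the posts, so each card is about 11–13 mm out. The steady pulls were about 7 N right, 3 N middle and 12 N left. So the middle clip is weakest and goes to the dish, the left is firmest and goes to the tray, and the right stays.

Request:
apply_moves:
  increments:
    - {"gripper": 52,"delta_pos": [0,0.2,-3],"dr": [0,0,0]}
    - {"gripper": 52,"delta_pos": [0,0.2,-3],"dr": [0,0,0]}
    - {"gripper": 52,"delta_pos": [1.5,0,-2.1],"dr": [0,0,0]}
    - {"gripper": 52,"delta_pos": [2,0,0],"dr": [0,0,0]}
    - {"gripper": 52,"delta_pos": [1.5,0,0],"dr": [0,0,0]}

```text
t: 16.92
ee_pos: [601.6, -8.6, 115.6]
orientation: [2.187, 0.074, -2.187]
ft_force: [-0.9, 0.2, -0.6]
width: 45.7
```

Request:
apply_moves:
  increments:
    - {"gripper": 52,"delta_pos": [0,0,0],"dr": [0,0,0]}
    - {"gripper": 52,"delta_pos": [0,0,0],"dr": [0,0,0]}
    - {"gripper": 52,"delta_pos": [0,0,0],"dr": [0,0,0]}
    - {"gripper": 52,"delta_pos": [0,0,0],"dr": [0,0,0]}
    - {"gripper": 52,"delta_pos": [0,0,0],"dr": [0,0,0]}

```text
t: 17.33
ee_pos: [601.2, -9.5, 118.2]
orientation: [2.19, 0.072, -2.186]
ft_force: [1.2, 0.2, -0.2]
width: 45.8
```

Run:
```python
from h import *
go(st(-3,-1,34),YAW+np.pi)
```

```text
t17.33 pos [601.2  -9.5 118.2] w45.8 F [ 1.19  0.18 -0.21] stand [ -1.7  -2.5 118.2]
 dr [ 0.     -0.0019 -0.0002] d(cm) in current tool [ 8.42 -0.15  0.15] in turned tool [ 8.42 -0.15  0.13]
```

Request:
apply_moves:
  increments:
    - {"gripper": 52,"delta_pos": [2.5,-0.1,0.1],"dr": [0,0,0]}
    - {"gripper": 52,"delta_pos": [2.5,0,0],"dr": [0,0,0]}
    - {"gripper": 52,"delta_pos": [2,0,0],"dr": [0,0,0]}
    - {"gripper": 52,"delta_pos": [1.3,0,0],"dr": [0,0,0]}
    - {"gripper": 52,"delta_pos": [0,0,0],"dr": [0,0,0]}

```text
t: 17.75
ee_pos: [598.0, -8.7, 32.0]
orientation: [2.184, 0.072, -2.192]
ft_force: [-0.8, -0.0, 0.3]
width: 45.3
```

Request:
apply_moves:
  increments:
    - {"gripper": 45,"delta_pos": [0,0,0],"dr": [0,0,0]}
    - {"gripper": 30,"delta_pos": [0,0,0],"dr": [0,0,0]}
    - {"gripper": 15,"delta_pos": [0,0,0],"dr": [0,0,0]}
    - {"gripper": 10,"delta_pos": [0,0,0],"dr": [0,0,0]}
    - {"gripper": 10,"delta_pos": [0,0,0],"dr": [0,0,0]}

```text
t: 18.17
ee_pos: [600.5, -8.7, 35.3]
orientation: [2.19, 0.072, -2.185]
ft_force: [-0.7, -0.5, 5.7]
width: 23.6
```

Run:
```python
from h import *
go(st(-3,-1,34),YAW+np.pi)
```

```text
t18.17 pos [600.5  -8.7  35.3] w23.6 F [-0.73 -0.49  5.69] stand [-2.3 -1.7 35.3]
 dr [-0.0002 -0.0023 -0.0002] d(cm) in current tool [ 0.13 -0.07  0.07] in turned tool [ 0.13 -0.07  0.07]
```

Request:
apply_moves:
  increments:
    - {"gripper": 10,"delta_pos": [-1,0,0],"dr": [0,0,0]}
    - {"gripper": 10,"delta_pos": [-2,0,0],"dr": [0,0,0]}
    - {"gripper": 10,"delta_pos": [-3,0,0],"dr": [0,0,0]}
    - {"gripper": 10,"delta_pos": [-3,0,0],"dr": [0,0,0]}
    - {"gripper": 10,"delta_pos": [-3,0,0],"dr": [0,0,0]}

```text
t: 18.58
ee_pos: [598.9, -8.7, 155.3]
orientation: [2.187, 0.072, -2.189]
ft_force: [0.8, 0.1, -1.8]
width: 23.7
```

Request:
apply_moves:
  increments:
    - {"gripper": 10,"delta_pos": [0,-2,0.7],"dr": [0,0,0]}
    - {"gripper": 10,"delta_pos": [0,-3.2,1.1],"dr": [0,0,0]}
    - {"gripper": 10,"delta_pos": [0,-3.2,1.1],"dr": [0,0,0]}
    - {"gripper": 10,"delta_pos": [0,-3.2,1.1],"dr": [0,0,0]}
    - {"gripper": 10,"delta_pos": [0,-3.2,1.1],"dr": [0,0,0]}

```text
t: 19.0
ee_pos: [537.8, 136.6, 154.5]
orientation: [2.188, 0.071, -2.188]
ft_force: [1.1, -0.2, -1.4]
width: 23.9
```

Request:
apply_moves:
  increments:
    - {"gripper": 10,"delta_pos": [0,-3.2,1.1],"dr": [0,0,0]}
    - {"gripper": 10,"delta_pos": [0,-3.2,1.1],"dr": [0,0,0]}
    - {"gripper": 10,"delta_pos": [0,-3.2,1.1],"dr": [0,0,0]}
    - {"gripper": 10,"delta_pos": [0,-3.2,1.1],"dr": [0,0,0]}
    - {"gripper": 10,"delta_pos": [0,-3.2,1.1],"dr": [0,0,0]}

```text
t: 19.42
ee_pos: [472.3, 292.9, 154.4]
orientation: [2.188, 0.072, -2.188]
ft_force: [0.4, -0.4, -1.4]
width: 24.0
```

Request:
apply_moves:
  increments:
    - {"gripper": 10,"delta_pos": [0,-3.2,1.1],"dr": [0,0,0]}
    - {"gripper": 10,"delta_pos": [0,-2,0.9],"dr": [0,0,0]}
    - {"gripper": 10,"delta_pos": [0,0,0],"dr": [0,0,0]}
    - {"gripper": 10,"delta_pos": [0,0,0],"dr": [0,0,0]}
    - {"gripper": 10,"delta_pos": [0,0,0],"dr": [0,0,0]}

```text
t: 19.83
ee_pos: [450.0, 341.6, 154.1]
orientation: [2.187, 0.072, -2.188]
ft_force: [-0.2, 0.1, -1.4]
width: 24.0
```

Run:
```python
from h import *
D=np.array([427.3,340.6,33])
go(D+Rs@np.array([22,0,0]),YAW+np.pi); print(ctrl.get_obs()['qpos'].round(2))
```

```text
t19.83 pos [450.  341.6 154.1] w24.0 F [-0.21  0.1  -1.38] stand [-129.4  357.8  154.1]
 dr [ 0.0002  0.0002 -0.0005] d(cm) in current tool [12.11 -0.06  0.07] in turned tool [12.11 -0.05  0.07]
[ 0.63  0.44  1.82 -0.    0.89  2.13]
```

Request:
apply_moves:
  increments:
    - {"gripper": 10,"delta_pos": [3,0,0],"dr": [0,0,0]}
    - {"gripper": 10,"delta_pos": [3,0,0],"dr": [0,0,0]}
    - {"gripper": 10,"delta_pos": [2.5,0,0],"dr": [0,0,0]}
    - {"gripper": 10,"delta_pos": [2,0,0],"dr": [0,0,0]}
    - {"gripper": 10,"delta_pos": [0.5,0,0],"dr": [0,0,0]}

```text
t: 20.25
ee_pos: [449.1, 339.5, 41.1]
orientation: [2.183, 0.066, -2.192]
ft_force: [-0.4, 0.1, -0.7]
width: 23.5
```

Request:
apply_moves:
  increments:
    - {"gripper": 10,"delta_pos": [0.3,0,0],"dr": [0,0,0]}
    - {"gripper": 10,"delta_pos": [0.3,0,0],"dr": [0,0,0]}
    - {"gripper": 10,"delta_pos": [0.2,0,0],"dr": [0,0,0]}
    - {"gripper": 10,"delta_pos": [0.2,0,0],"dr": [0,0,0]}
    - {"gripper": 10,"delta_pos": [0.0,0,0],"dr": [0,0,0]}

```text
t: 20.67
ee_pos: [450.5, 342.4, 34.6]
orientation: [2.189, 0.073, -2.187]
ft_force: [-0.1, -0.1, -1.1]
width: 24.0
```

Run:
```python
from h import *
D=np.array([427.3,340.6,33])
go(D+Rs@np.array([22,0,0]),YAW+np.pi)
```

```text
t20.67 pos [450.5 342.4  34.6] w24.0 F [-0.08 -0.12 -1.07] stand [-128.8  358.6   34.6]
 dr [-0.0003 -0.001   0.0006] d(cm) in current tool [0.16 0.03 0.13] in turned tool [0.16 0.03 0.13]
```

Not yet touching; the last millimetre, then release and rise.

Request:
apply_moves:
  increments:
    - {"gripper": 10,"delta_pos": [0.08,0,0],"dr": [0,0,0]}
    - {"gripper": 10,"delta_pos": [0.06,0,0],"dr": [0,0,0]}
    - {"gripper": 10,"delta_pos": [0.04,0,0],"dr": [0,0,0]}
    - {"gripper": 10,"delta_pos": [0,0,0],"dr": [0,0,0]}
    - {"gripper": 10,"delta_pos": [0,0,0],"dr": [0,0,0]}

```text
t: 21.08
ee_pos: [450.5, 342.5, 33.4]
orientation: [2.189, 0.073, -2.187]
ft_force: [-1.3, -1.9, 9.0]
width: 23.7
```

Request:
apply_moves:
  increments:
    - {"gripper": 32,"delta_pos": [0,0,0],"dr": [0,0,0]}
    - {"gripper": 38,"delta_pos": [0,0,0],"dr": [0,0,0]}
    - {"gripper": 45,"delta_pos": [0,0,0],"dr": [0,0,0]}
    - {"gripper": 52,"delta_pos": [0,0,0],"dr": [0,0,0]}
    - {"gripper": 52,"delta_pos": [0,0,0],"dr": [0,0,0]}

```text
t: 21.5
ee_pos: [450.1, 342.2, 32.1]
orientation: [2.188, 0.072, -2.188]
ft_force: [0.7, 0.0, 0.4]
width: 45.5
```

Request:
apply_moves:
  increments:
    - {"gripper": 52,"delta_pos": [-2,0,0],"dr": [0,0,0]}
    - {"gripper": 52,"delta_pos": [-3,0,0],"dr": [0,0,0]}
    - {"gripper": 52,"delta_pos": [-3,0,0],"dr": [0,0,0]}
    - {"gripper": 52,"delta_pos": [-3,0,0],"dr": [0,0,0]}
    - {"gripper": 52,"delta_pos": [-1,0,0],"dr": [0,0,0]}

```text
t: 21.92
ee_pos: [451.8, 343.5, 156.1]
orientation: [2.195, 0.076, -2.184]
ft_force: [-0.0, 0.2, 0.7]
width: 45.8
```

Run:
```python
from h import *
go(st(-3,99.7,100),YAW+np.pi)
d=cam('top'); P=cloud(d)
q=P[220:330,100:220].reshape(-1,3); q=q[(np.hypot(q[:,0]-427,q[:,1]-341)<72)&(q[:,2]>15)]
q=q-np.array([427.3,340.6,0]); q=q@Rs
for lo,hi in((15,45),(45,57),(57,64),(64,75)):
    k=q[(q[:,2]>lo)&(q[:,2]<hi)]
    if len(k): print(lo,len(k),k.min(0).round(1),k.max(0).round(1))
save(d,'top2.png')
```

```text
t21.92 pos [451.8 343.5 156.1] w45.8 F [-0.04  0.22  0.72] stand [-127.5  359.5  156.1]
 dr [-0.0001 -0.0048  0.003 ] d(cm) in current tool [  5.59  26.   -12.42] in turned tool [  5.61  25.98 -12.45]
15 172 [-55.1 -13.9  15.2] [24.  10.6 45. ]
45 133 [-55.5 -13.5  45. ] [20.5  9.2 57. ]
57 60 [-55.4 -13.5  57. ] [17.9 10.7 63.8]
64 21 [ -3.1 -13.3  64.2] [14.9  8.9 67.7]
```

Request:
apply_moves:
  increments:
    - {"gripper": 52,"delta_pos": [0,2,-1],"dr": [0,0,0]}
    - {"gripper": 52,"delta_pos": [0,3.2,-1.6],"dr": [0,0,0]}
    - {"gripper": 52,"delta_pos": [0,3.2,-1.6],"dr": [0,0,0]}
    - {"gripper": 52,"delta_pos": [0,3.2,-1.6],"dr": [0,0,0]}
    - {"gripper": 52,"delta_pos": [0,3.2,-1.6],"dr": [0,0,0]}

```text
t: 22.38
ee_pos: [533.5, 197.8, 150.6]
orientation: [2.185, 0.072, -2.189]
ft_force: [0.2, 0.9, -0.3]
width: 45.5
```

Request:
apply_moves:
  increments:
    - {"gripper": 52,"delta_pos": [0,3.2,-1.6],"dr": [0,0,0]}
    - {"gripper": 52,"delta_pos": [0.7,3.2,-1.6],"dr": [0,0,0]}
    - {"gripper": 52,"delta_pos": [1.5,3,-1.2],"dr": [0,0,0]}
    - {"gripper": 52,"delta_pos": [1.5,1.8,-0.6],"dr": [0,0,0]}
    - {"gripper": 52,"delta_pos": [0,0,0],"dr": [0,0,0]}

```text
t: 22.8
ee_pos: [589.8, 87.3, 111.0]
orientation: [2.183, 0.067, -2.195]
ft_force: [-0.3, 1.0, -0.2]
width: 45.7
```

Request:
apply_moves:
  increments:
    - {"gripper": 52,"delta_pos": [0,0,0],"dr": [0,0,0]}
    - {"gripper": 52,"delta_pos": [0,0,0],"dr": [0,0,0]}
    - {"gripper": 52,"delta_pos": [0,0,0],"dr": [0,0,0]}
    - {"gripper": 52,"delta_pos": [0,0,0],"dr": [0,0,0]}
    - {"gripper": 52,"delta_pos": [0,0,0],"dr": [0,0,0]}

```text
t: 23.22
ee_pos: [591.0, 92.0, 115.7]
orientation: [2.188, 0.074, -2.186]
ft_force: [-0.4, -0.2, 0.2]
width: 46.0
```

Run:
```python
from h import *
go(st(-3,99.8,34),YAW+np.pi)
d=cam('top'); save(d,'top3.png'); P=cloud(d)
q=P[220:330,100:220].reshape(-1,3); q=q[(np.hypot(q[:,0]-427,q[:,1]-341)<72)&(q[:,2]>15)]
q=q-np.array([427.3,340.6,0]); q=q@Rs
for lo,hi in((45,57),(57,64),(64,75)):
    k=q[(q[:,2]>lo)&(q[:,2]<hi)]
    if len(k): print(lo,len(k),k.min(0).round(1),k.max(0).round(1))
```

```text
t23.22 pos [591.   92.  115.7] w46.0 F [-0.36 -0.2   0.17] stand [ -5.2  99.5 115.7]
 dr [ 0.0013 -0.001   0.0002] d(cm) in current tool [ 8.17 -0.03 -0.21] in turned tool [ 8.17 -0.03 -0.22]
45 183 [-55.5 -14.1  45. ] [53.8 10.2 57. ]
57 154 [-51.4 -13.6  57. ] [51.3 11.1 64. ]
64 62 [ -0.6 -13.5  64. ] [46.   9.8 69.3]
```

Request:
apply_moves:
  increments:
    - {"gripper": 52,"delta_pos": [2.5,0,-0.2],"dr": [0,0,0]}
    - {"gripper": 52,"delta_pos": [2.5,0,0],"dr": [0,0,0]}
    - {"gripper": 52,"delta_pos": [2,0,0],"dr": [0,0,0]}
    - {"gripper": 52,"delta_pos": [1.1,0,0],"dr": [0,0,0]}
    - {"gripper": 52,"delta_pos": [0,0,0],"dr": [0,0,0]}

```text
t: 23.68
ee_pos: [591.3, 91.2, 32.1]
orientation: [2.183, 0.072, -2.192]
ft_force: [-0.2, -0.1, -0.0]
width: 45.5
```

Request:
apply_moves:
  increments:
    - {"gripper": 45,"delta_pos": [0,0,0],"dr": [0,0,0]}
    - {"gripper": 30,"delta_pos": [0,0,0],"dr": [0,0,0]}
    - {"gripper": 15,"delta_pos": [0,0,0],"dr": [0,0,0]}
    - {"gripper": 10,"delta_pos": [0,0,0],"dr": [0,0,0]}
    - {"gripper": 10,"delta_pos": [0,0,0],"dr": [0,0,0]}

```text
t: 24.1
ee_pos: [593.9, 91.3, 35.5]
orientation: [2.191, 0.072, -2.186]
ft_force: [-0.5, 0.7, 6.1]
width: 24.1
```

Run:
```python
from h import *
go(np.array([462,-336,150]),YAW+np.pi)
```

```text
t24.10 pos [593.9  91.3  35.5] w24.1 F [-0.46  0.67  6.07] stand [-2.3 98.5 35.5]
 dr [-0.0003 -0.0024  0.0003] d(cm) in current tool [-11.5   41.77  15.94] in turned tool [-11.45  41.76  15.98]
```

Request:
apply_moves:
  increments:
    - {"gripper": 10,"delta_pos": [-1,0,0],"dr": [0,0,0]}
    - {"gripper": 10,"delta_pos": [-2,0,0],"dr": [0,0,0]}
    - {"gripper": 10,"delta_pos": [-3,0,0],"dr": [0,0,0]}
    - {"gripper": 10,"delta_pos": [-3,0,0],"dr": [0,0,0]}
    - {"gripper": 10,"delta_pos": [-3,0,0],"dr": [0,0,0]}

```text
t: 24.52
ee_pos: [592.3, 90.9, 155.6]
orientation: [2.187, 0.072, -2.189]
ft_force: [0.6, 0.7, -1.3]
width: 23.9
```

Request:
apply_moves:
  increments:
    - {"gripper": 10,"delta_pos": [0,2,0.7],"dr": [0,0,0]}
    - {"gripper": 10,"delta_pos": [0,3.2,1.1],"dr": [0,0,0]}
    - {"gripper": 10,"delta_pos": [0,3.2,1.1],"dr": [0,0,0]}
    - {"gripper": 10,"delta_pos": [0,3.2,1.1],"dr": [0,0,0]}
    - {"gripper": 10,"delta_pos": [0,3.2,1.1],"dr": [0,0,0]}

```text
t: 24.93
ee_pos: [550.8, -61.2, 154.7]
orientation: [2.188, 0.073, -2.188]
ft_force: [-0.3, -0.5, -1.2]
width: 23.7
```

Request:
apply_moves:
  increments:
    - {"gripper": 10,"delta_pos": [0,3.2,1.1],"dr": [0,0,0]}
    - {"gripper": 10,"delta_pos": [0,3.2,1.1],"dr": [0,0,0]}
    - {"gripper": 10,"delta_pos": [0,3.2,1.1],"dr": [0,0,0]}
    - {"gripper": 10,"delta_pos": [0,3.2,1.1],"dr": [0,0,0]}
    - {"gripper": 10,"delta_pos": [0,3.2,1.1],"dr": [0,0,0]}

```text
t: 25.35
ee_pos: [506.4, -224.7, 154.6]
orientation: [2.188, 0.072, -2.188]
ft_force: [0.1, 0.1, -1.1]
width: 23.4
```

Request:
apply_moves:
  increments:
    - {"gripper": 10,"delta_pos": [0,3.2,1.1],"dr": [0,0,0]}
    - {"gripper": 10,"delta_pos": [0,3.2,1.1],"dr": [0,0,0]}
    - {"gripper": 10,"delta_pos": [0,3.2,1],"dr": [0,0,0]}
    - {"gripper": 10,"delta_pos": [0,1.5,0.3],"dr": [0,0,0]}
    - {"gripper": 10,"delta_pos": [0,0,0],"dr": [0,0,0]}

```text
t: 25.77
ee_pos: [479.2, -339.3, 154.6]
orientation: [2.19, 0.067, -2.188]
ft_force: [0.6, 0.6, -1.7]
width: 24.0
```

Request:
apply_moves:
  increments:
    - {"gripper": 10,"delta_pos": [0,0,0],"dr": [0,0,0]}
    - {"gripper": 10,"delta_pos": [0,0,0],"dr": [0,0,0]}
    - {"gripper": 10,"delta_pos": [0,0,0],"dr": [0,0,0]}
    - {"gripper": 10,"delta_pos": [0,0,0],"dr": [0,0,0]}
    - {"gripper": 10,"delta_pos": [0,0,0],"dr": [0,0,0]}

```text
t: 26.18
ee_pos: [480.2, -335.2, 154.2]
orientation: [2.187, 0.074, -2.187]
ft_force: [0.2, 0.4, -1.7]
width: 23.8
```

Run:
```python
from h import *
go(np.array([482,-336,34]),YAW+np.pi)
```

```text
t26.18 pos [ 480.2 -335.2  154.2] w23.8 F [ 0.19  0.41 -1.65] stand [-143.9 -319.5  154.2]
 dr [0.0013 0.0001 0.0002] d(cm) in current tool [12.02  0.09 -0.18] in turned tool [12.02  0.09 -0.18]
```

Request:
apply_moves:
  increments:
    - {"gripper": 10,"delta_pos": [3,0,0],"dr": [0,0,0]}
    - {"gripper": 10,"delta_pos": [3,0,0],"dr": [0,0,0]}
    - {"gripper": 10,"delta_pos": [2.5,0,0],"dr": [0,0,0]}
    - {"gripper": 10,"delta_pos": [2,0,0],"dr": [0,0,0]}
    - {"gripper": 10,"delta_pos": [0.5,0,0],"dr": [0,0,0]}

```text
t: 26.6
ee_pos: [478.3, -334.4, 41.0]
orientation: [2.185, 0.077, -2.194]
ft_force: [-0.9, -0.4, -1.6]
width: 23.7
```

Request:
apply_moves:
  increments:
    - {"gripper": 10,"delta_pos": [0.3,0,0],"dr": [0,0,0]}
    - {"gripper": 10,"delta_pos": [0.3,0,0],"dr": [0,0,0]}
    - {"gripper": 10,"delta_pos": [0.2,0,0],"dr": [0,0,0]}
    - {"gripper": 10,"delta_pos": [0.2,0,0],"dr": [0,0,0]}
    - {"gripper": 10,"delta_pos": [0.0,0,0],"dr": [0,0,0]}

```text
t: 27.02
ee_pos: [480.2, -336.6, 34.8]
orientation: [2.189, 0.071, -2.186]
ft_force: [-0.3, -0.4, -0.8]
width: 23.9
```

Request:
apply_moves:
  increments:
    - {"gripper": 10,"delta_pos": [0.08,0,0],"dr": [0,0,0]}
    - {"gripper": 10,"delta_pos": [0.06,0,0],"dr": [0,0,0]}
    - {"gripper": 10,"delta_pos": [0,0,0],"dr": [0,0,0]}
    - {"gripper": 10,"delta_pos": [0,0,0],"dr": [0,0,0]}
    - {"gripper": 10,"delta_pos": [0,0,0],"dr": [0,0,0]}

```text
t: 27.43
ee_pos: [480.2, -336.6, 33.5]
orientation: [2.189, 0.071, -2.187]
ft_force: [-1.2, 1.1, 6.6]
width: 23.9
```

Contact of about 7 N, so the clip is on the floor. I release, rise and look.

Request:
apply_moves:
  increments:
    - {"gripper": 32,"delta_pos": [0,0,0],"dr": [0,0,0]}
    - {"gripper": 38,"delta_pos": [0,0,0],"dr": [0,0,0]}
    - {"gripper": 45,"delta_pos": [0,0,0],"dr": [0,0,0]}
    - {"gripper": 52,"delta_pos": [0,0,0],"dr": [0,0,0]}
    - {"gripper": 52,"delta_pos": [0,0,0],"dr": [0,0,0]}

```text
t: 27.85
ee_pos: [479.7, -336.3, 32.6]
orientation: [2.188, 0.072, -2.188]
ft_force: [0.5, -0.2, -0.6]
width: 45.2
```

Request:
apply_moves:
  increments:
    - {"gripper": 52,"delta_pos": [-2,0,0],"dr": [0,0,0]}
    - {"gripper": 52,"delta_pos": [-3,0,0],"dr": [0,0,0]}
    - {"gripper": 52,"delta_pos": [-3,0,0],"dr": [0,0,0]}
    - {"gripper": 52,"delta_pos": [-3,0,0],"dr": [0,0,0]}
    - {"gripper": 52,"delta_pos": [-3,0,0],"dr": [0,0,0]}

```text
t: 28.27
ee_pos: [479.5, -336.1, 173.9]
orientation: [2.188, 0.072, -2.189]
ft_force: [0.4, -0.6, -0.1]
width: 45.4
```

Request:
apply_moves:
  increments:
    - {"gripper": 52,"delta_pos": [-1,1.5,3],"dr": [0,0,0]}
    - {"gripper": 52,"delta_pos": [0,2,3],"dr": [0,0,0]}
    - {"gripper": 52,"delta_pos": [0,2,2.5],"dr": [0,0,0]}
    - {"gripper": 52,"delta_pos": [0,1,1],"dr": [0,0,0]}
    - {"gripper": 52,"delta_pos": [0,0,0],"dr": [0,0,0]}

```text
t: 28.68
ee_pos: [387.3, -409.2, 183.0]
orientation: [2.189, 0.068, -2.189]
ft_force: [-0.0, 0.0, 0.7]
width: 45.7
```

Run:
```python
from h import *
go(np.array([482,-336,34]),YAW+np.pi)
d=cam('top'); save(d,'top4.png'); e=cam('scene'); save(e,'scene4.png')
P=cloud(d)
a=1.523*np.pi/180
for nm,C,Rz in(('tray',[460.1,-335.9,0],np.eye(3)),('dish',[427.3,340.6,0],Rs),('rightbay',st(0,-100,0),Rs)):
    q=(P.reshape(-1,3)-C)@Rz; r=(abs(q[:,0])<68+(nm!='dish')*24)&(abs(q[:,1])<(60 if nm!='rightbay' else 20))
    for lo,hi in((48,60),(60,75)):
        k=q[r&(q[:,2]>lo)&(q[:,2]<hi)]
        if len(k): print(nm,lo,len(k),k.min(0).round(1),k.max(0).round(1))
```

```text
t28.68 pos [ 387.3 -409.2  183. ] w45.7 F [-0.02  0.04  0.72] stand [-241.4 -387.3  183. ]
 dr [-0.0033  0.0001 -0.0007] d(cm) in current tool [14.89 -6.73 -9.91] in turned tool [14.9  -6.68 -9.93]
tray 48 198 [-55.  -11.7  48. ] [50.3 14.4 59.9]
tray 60 170 [ -6.2 -13.5  60. ] [42.4 13.8 69.2]
dish 48 203 [-55.5 -57.6  48. ] [64.2 59.9 59.9]
dish 60 167 [-53.3 -14.6  60. ] [50.2 10.9 70.5]
rightbay 48 128 [-80.8 -18.4  48.1] [27.5 17.4 59.9]
rightbay 60 183 [-79.8 -12.   60.1] [24.5 12.3 70.7]
```

View pics/scene4.png

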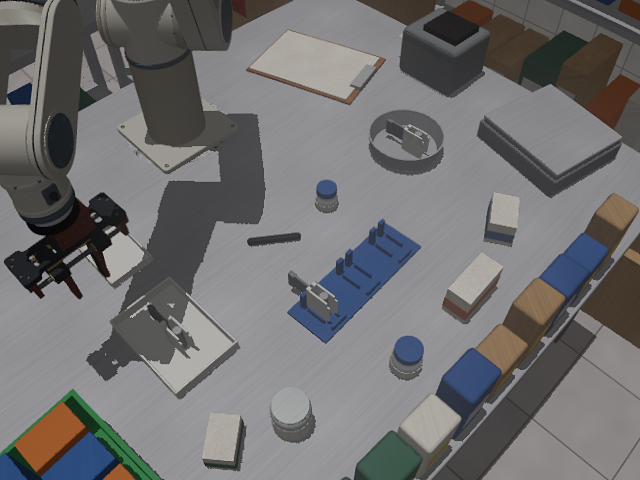

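View pics/top4.png

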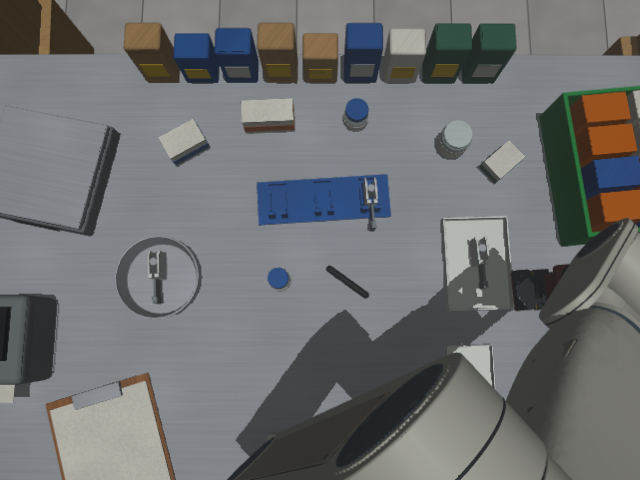

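Scene view: the dish holds a standing clip at (408,137), the tray a standing clip at (175,325), and the right bay clip stands at (318,300). Top view: the same clips at (156,275), (483,262) and (371,195), with the bystanders at the same pixels as at the start.

```bash
python3 -c "
from h import *
print(ctrl.close_job())"
```

```text
the job is handed in; nothing more can be done
None
```

The job is handed in at about 29 s of the 72 s allowed; no verdict is reported.

- **Feeling the springs:** I drew each card about 11–13 mm out. The steady pulls were about 7 N in the right clip, 3 N in the middle clip and 11.5–12 N in the left clip. No reading came near the 22 N limit, though the force was only read at the end of each move.
- **Placing:** The middle clip, the weakest, went into the dish. The left clip, the firmest, went upright into the larger tray. The right clip, the middling one, stayed in its bay. I lowered both moved clips until they just touched (7 to 9 N) before releasing them.
- **Last checks:** In the final pictures and depth data:
  - The dish clip stands about 22 mm from the dish centre.
  - The tray clip stands upright, about 20 mm off the tray's centre in x.
  - The right clip stands against its posts.
  - The bystanders look unmoved and the arm is clear of everything.
- **Disagreements:** The right clip's pull read 6.7 to 7.5 N, slightly above its 5 to 7 N band; I put that down to the 1 N sensor noise. No check failed.

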